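# Settle a plated roller into the V groove and bring it up to the sprung stop

### The job

Load the big plated roller for its coating measurement: without lifting it, roll it across the deck of the stage into the V groove and let it settle there, then slide it along the groove up to the end stop until it presses the stop's sprung buffer in by a few millimetres, and ease off so that it stays lying in the groove with the buffer still lightly pressed. The buffer is delicate: never press it in further than about 6 mm, and leave the other things on the stage and the desk where they are.

Things in the scene. Friction and masses are not known exactly. Their poses are not given: they have to be found in the camera images.
- roller: Plated steel cylinder, grey end plugs, 90 mm across, 140 mm long, 0.5 to 0.8 kg; too thick for most grippers, so pushed. Origin on its axis at mid length; its x is the cylinder axis (y, z turn as it rolls). Starts on the deck, robot's side, axis 95 to 115 mm from the groove's middle, skewed up to 0.1 rad. Rolls freely: push slowly; it swings into line as it drops into the groove.
- cradle: Fixed aluminium stage: flat deck 40 mm above the desk with a V groove along its y. Origin at desk height under the groove's middle line; x points across the groove, away from the robot, z up. Deck spans x -200 to +75, y -190 to +150 mm, with a 40 mm drop all round. The far rail beyond the groove is only 44 mm wide: a roller pushed fast or too far goes over it.
- groove (a point): Point on the groove's middle line at deck height, 40 mm above the cradle's origin; axes as the cradle's. Mouth 63 mm wide, black rubber faces sloping 35 degrees, 17 mm deep, running the deck's whole length. Roller axis is 45 mm above this point when on the deck, 33 mm when settled. Sliding the settled roller along the groove takes about 2 to 8 N of push on its end face.
- stop_zone (a point): Fixed point over the groove, 33 mm above the deck, at the middle of the zone where the end stop may stand (-y end). The stop, a dark steel post 66 mm high, foot 100 mm along x, has a round black rubber buffer 30 mm across at this height, facing +y. Its face lies anywhere within 25 mm of this point along y, different each time and not measured: find it by feel or sight.
- buffer (a joint): How far the stop's buffer is pressed in, in m: 0 free, positive when pressed towards -y, 0.009 at the end of its travel. Spring of 1.5 N per mm; it pushes the roller back unless rubbing in the groove holds it.
- standard: Bystander: the coating standard (grey plate 40 x 60 x 10 mm on a corner of the stage's deck); to be left alone. Origin under its middle.
- sleeve: Bystander: a plated sleeve, 60 mm across, 75 mm high, standing on the desk; to be left alone. Origin under its middle.
- mug: Bystander: a white mug, 90 mm high; to be left alone. Origin under its middle.
- stapler: Bystander: a black desk stapler, 150 mm long; to be left alone. Origin under its middle.
- mouse: Bystander: a black computer mouse, 105 mm long; to be left alone. Origin under its middle.
- samplebox: Bystander: a clear divided sample box, 130 x 100 x 35 mm; to be left alone. Origin under its middle.
Things that resemble listed ones, but are neither listed nor needed, are in the scene too. Leave any pink or purple look-alike of the roller alone.

How it is judged (in metres and radians):
On the way, in this order (a step that is already met when the one before it is completed fails the run):
1. the roller lies settled in the groove, not yet against the buffer (x of roller in the frame of cradle between -0.004 and 0.004 m and z of roller in the frame of cradle between 0.069 and 0.077 m and angle between the x axis of roller and the y axis of cradle, either way round below 0.05 rad and linear speed of roller below 0.02 m/s and value of joint buffer below 0.0003 m), for 0.2 s.
2. the roller, still lying in the groove, presses the buffer in by at least 1.5 mm (x of roller in the frame of cradle between -0.004 and 0.004 m and z of roller in the frame of cradle between 0.069 and 0.077 m and angle between the x axis of roller and the y axis of cradle, either way round below 0.05 rad and value of joint buffer above 0.0015 m), for 0.2 s.
At the end, for the whole second after the job is handed in: The roller lies at rest in the V groove (axis within 4 mm of the groove's middle line and of its settled height, in line within 0.05 rad) with the buffer still pressed in by 0.3 to 6 mm (x of roller in the frame of cradle between -0.004 and 0.004 m and z of roller in the frame of cradle between 0.069 and 0.077 m and angle between the x axis of roller and the y axis of cradle, either way round below 0.05 rad and linear speed of roller below 0.02 m/s and value of joint buffer between 0.0003 and 0.006 m); the robot touches nothing.
It fails at once if the buffer is pressed in more than 7 mm (value of joint buffer above 0.007 m).
It fails at once if the roller is lifted more than 15 mm off the deck (z of roller in the frame of cradle above 0.1 m).
It fails at once if another thing is moved more than 20 mm (distance of any of standard, sleeve, mug, stapler, mouse, samplebox from where it was at the start of the episode above 0.02 m).
It also fails if it takes over 51 s, if anything falls off the work surface, if the arm or the gripper's body presses on something with over 40 N, if the wrist force passes 120 N, or if a joint passes its speed limit or range.

### The arm

A 6-joint arm with a two-finger parallel gripper is mounted at the origin on the work surface. World frame = base frame: x ahead of the robot, y to its left, z up, the work surface at z = 0. Lengths are in mm, angles in rad, forces in N, time in s.
With the tool pointing down it reaches from about 350 to 875 mm from the base axis. Payload 4.2 kg.
Tool frame: the origin (TCP) lies between the finger pads; the fingertips stand 11 mm ahead of it and the grasp point (between the pads) lies 8 mm behind it; z points along the fingers, y is the direction in which the jaws open and shut (so a half turn about z gives the same grasp; the last joint's range is limited). The gripper opens to 85 mm and grips with 20 to 120 N. Pads are 22 mm wide; open, the fingers measure 114 mm over their backs; the gripper's body (76 mm by 85 mm) begins 54 mm behind the grasp point. The pads swing forward as they close: fully open they stand 13 mm farther back than shut.
Start: joints at [1.458, 0.385, 0.008, 0, -1.194, -0.259], TCP at [227.025, 582.288, 242.312] pointing down, gripper open.
Joint ranges: [-3.14, 3.14], [-1.21, 2.06], [-1.07, 1.41], [-3.16, 2.05], [-2.99, -0.16], [-3.1, 3.1]. Speed limits (rad/s): [2.79, 2.79, 3.14, 3.14, 3.14, 3.14].

### API

Orientations are given as a unit quaternion [x, y, z, w].
In Python, from bench import * gives the robot as it stands.
- The arm moves only by the tool servo_tool, never from a script. Its argument "rows" is a list of rows, each a list of 7 numbers: the opening, from 0 (shut) to 1 (fully open), then the shift along the tool's x, y, z in cm, then the turn, a rotation vector about the tool's x, y, z in degrees. A call has 1 to 12 rows; each row shifts and turns the commanded pose from where the row before left it, along the tool's axes as they then stand; what a row does not reach is not made up. A row lasts 1/10 s, in which the tool goes at most 50 mm and 8.59 degrees, less where a joint would pass 70% of its speed; a pose out of reach is approached as far as the arm can. A call is refused whole if a number of a shift passes 5 or a number of a turn 8.59, either way. A call with a gripper value outside its range is refused whole. The fingers move at their own pace and stop on an object; the grip force is fixed at half the most. Time passes only in rows, so rows that do not move let the fingers close. It gives the time, the measured TCP pose, the force and the opening at its end, in the units of the state.
- read_state(): the state, without advancing time (a new reading comes with each control period).
- get_image(name): name is "side" or "top" or "wrist"; returns a dict with "image" (384x512x3 uint8, red, green, blue), "mtx" (3x3 intrinsics, pixels), "extrinsics" (4x4, takes a point from camera to world coordinates). Camera axes: x right, y up, looking along -z (the intrinsics and any distortion apply to the point x, -y, -z); pixel columns grow to the right and rows downward; lengths in mm; the calibration is good to about 2 mm. A picture is of the moment at which its call begins. There is no depth.
- job_done(): hands the job in, once; it reports no verdict.
The state is a dict: "clock": time; "joints": joint angles; "joint_vel": joint speeds; "joint_efforts": joint torques, N m; "position": TCP position; "ee_rot": TCP orientation; "contact_force": force on the tool from outside, world axes, zero at the start; "wrist_torque": the same for the moment, N m; "gripper_width": finger opening in mm.
Only numpy, scipy, OpenCV 4.12 (cv2) and the standard library are available. Lean on these libraries where they do the work, as an engineer would, in place of code of your own. Each camera call takes 0.05 s, during which the arm holds its last target. There are 200 camera calls.

## Working session

There is one attempt and no reset: what is moved stays moved. The work goes in short steps, Python scripts to look and compute and a tool call to move; the robot and the scene stay as the last step left them, time stands still between calls to the robot, and variables do not carry over. Pictures are saved under pics/ and viewed, about 8 in all and at most 12, crops included, and the job is handed in when it is done.

Besides the shell and the picture viewer there is one more tool, called after ">>>" as name(argument=value, ...), one argument or row to a line, values as JSON. servo_tool: Moves the arm, as the interface text tells. Its arguments: {"type":"object","properties":{"rows":{"type":"array","items":{"type":"array","items":{"type":"number"}}}},"required":["rows"]}

```bash
mkdir -p pics; ls; python3 - <<'E'
from bench import *
import cv2,numpy as np,pickle
s=read_state();print(s)
for n in("side","top"):
    d=get_image(n);pickle.dump(d,open(f'pics/{n}0.pkl','wb'));cv2.imwrite(f'pics/{n}0.png',cv2.resize(d['image'][:,:,::-1],(800,600)))
    print(n,d['mtx'],np.round(d['extrinsics'],3))
E
```

```text
pics
{'clock': 0.0, 'joints': array([ 1.45756636e+00,  3.85585953e-01,  6.63336018e-03, -4.65930310e-04,
       -1.19399196e+00, -2.58590847e-01]), 'joint_vel': array([ 0.00056293, -0.00119071,  0.00049131, -0.00052164, -0.00057085,
        0.00071827]), 'joint_efforts': array([-2.27984950e-03, -3.92287409e+01,  1.88402170e+01,  4.18610036e+00,
       -4.58091396e-03, -3.20519526e-06]), 'position': array([226.86320733, 581.78375541, 241.21166069]), 'ee_rot': array([ 9.82751896e-01, -1.84925688e-01, -1.37959369e-04,  1.08700117e-03]), 'contact_force': array([0.13235676, 0.62986449, 0.32592616]), 'wrist_torque': array([ 0.03319117,  0.00340325, -0.04104168]), 'gripper_width': 85.74491735471707}
side [[373.16640031   0.         255.83045686]
 [  0.         373.16640031 184.02322044]
 [  0.           0.           1.        ]] [[ 9.780000e-01  1.390000e-01 -1.540000e-01  2.819650e+02]
 [-2.060000e-01  5.690000e-01 -7.960000e-01 -1.022891e+03]
 [-2.300000e-02  8.100000e-01  5.850000e-01  8.314430e+02]
 [ 0.000000e+00  0.000000e+00  0.000000e+00  1.000000e+00]]
top [[476.46276584   0.         260.69248474]
 [  0.         476.46276584 193.93634092]
 [  0.           0.           1.        ]] [[-1.080000e-01  9.720000e-01 -2.090000e-01  1.581920e+02]
 [-9.940000e-01 -1.060000e-01  2.100000e-02 -6.569000e+00]
 [-2.000000e-03  2.100000e-01  9.780000e-01  1.585022e+03]
 [ 0.000000e+00  0.000000e+00  0.000000e+00  1.000000e+00]]
```

View pics/top0.png

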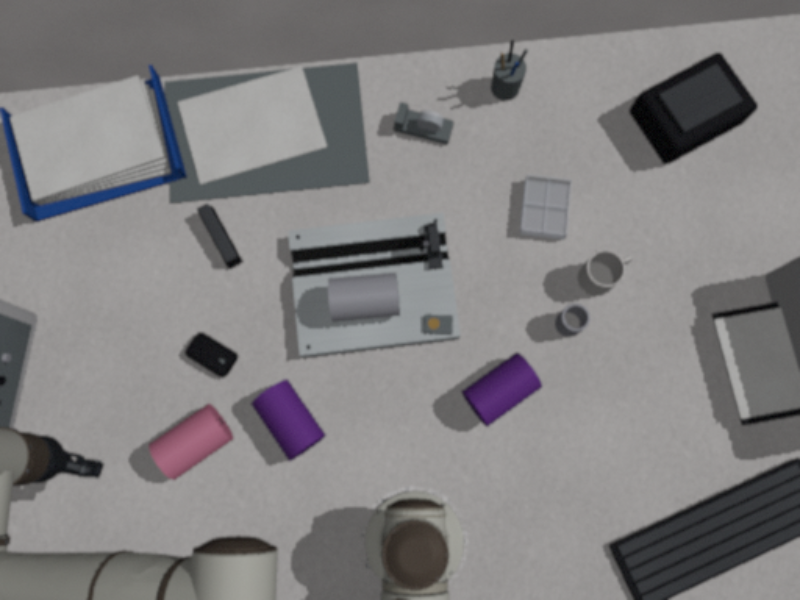

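View pics/side0.png

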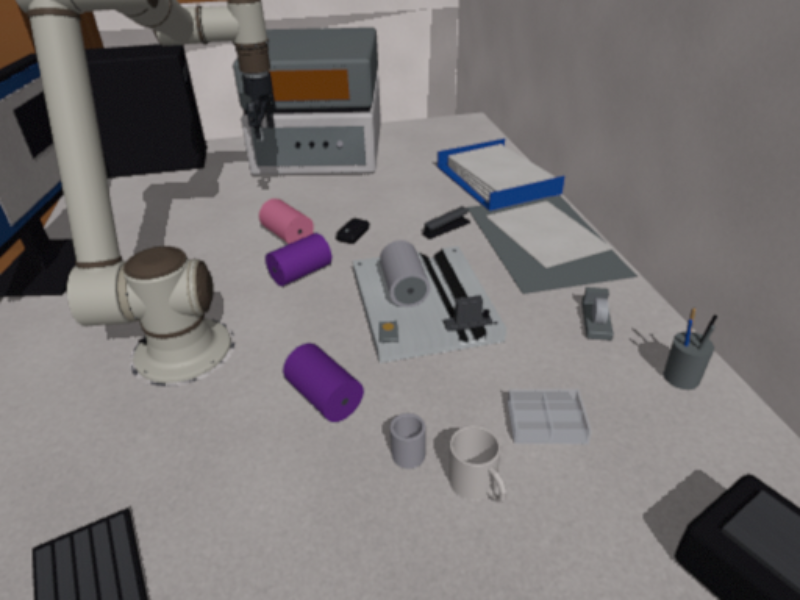

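The top view shows the stage around (375,285) of 800x600. The grey roller is at (363,297), the stop at (433,245) and the standard at (437,324). I'll fit the cradle from its deck corners.

```bash
cat > h.py <<'E'
import numpy as np,cv2,pickle
from scipy.optimize import least_squares
def proj(d,P):
    E=d['extrinsics'];K=d['mtx'];P=np.atleast_2d(P)
    c=(P-E[:3,3])@E[:3,:3]; c=c*[1,-1,-1]; u=c@K.T
    return u[:,:2]/u[:,2:]
def unproj(d,uv,z):
    E=d['extrinsics'];K=d['mtx'];uv=np.atleast_2d(uv)
    r=np.c_[uv,np.ones(len(uv))]@np.linalg.inv(K).T*[1,-1,-1]@E[:3,:3].T
    t=(z-E[2,3])/r[:,2]; return E[:3,3]+r*t[:,None]
def c2w(p,P):
    P=np.atleast_2d(np.array(P,float));c,s=np.cos(p[2]),np.sin(p[2])
    return np.c_[P[:,0]*c-P[:,1]*s+p[0],P[:,0]*s+P[:,1]*c+p[1],P[:,2]]
def w2c(p,P):
    P=np.atleast_2d(np.array(P,float));c,s=np.cos(p[2]),np.sin(p[2]);x=P[:,0]-p[0];y=P[:,1]-p[1]
    return np.c_[x*c+y*s,-x*s+y*c,P[:,2]]
E
python3 - <<'E'
from h import *
d=pickle.load(open('pics/top0.pkl','rb'))
uv=np.array([[290,237],[459,337],[299,355]])/1.5625
W=np.array([[75,150,40],[-200,-190,40],[-200,150,40]])
print(unproj(d,uv,40))
r=least_squares(lambda p:(proj(d,c2w(p,W))-uv).ravel(),[500,0,0]);p=r.x;print(p,r.fun)
f=6;x0,y0=175,128;im=cv2.resize(d['image'][y0:y0+110,x0:x0+125,::-1],None,fx=f,fy=f,interpolation=cv2.INTER_CUBIC)
def L(P,col):
    q=((proj(d,c2w(p,P))-[x0,y0]+.5)*f).astype(int);cv2.polylines(im,[q],False,col,1)
L([[75,150,40],[75,-190,40],[-200,-190,40],[-200,150,40],[75,150,40]],(0,0,255))
for x in(-31.5,0,31.5):L([[x,150,40],[x,-190,40]],(0,255,0))
cv2.imwrite('pics/c1.png',im)
E
```

```text
[[ 661.24863238  196.43511479   40.        ]
 [ 403.88534337 -140.18249228   40.        ]
 [ 402.42827051  197.16960324   40.        ]]
[5.98501955e+02 4.94151878e+01 1.38235785e-02] [-1.40600174 -2.74055831  1.05460519  0.7154874   0.30587566  1.78893634]
```

View pics/c1.png

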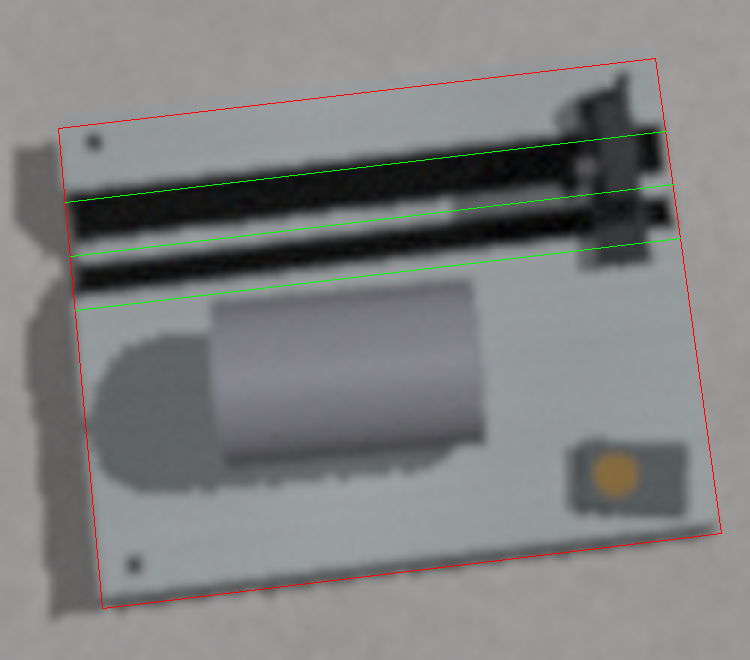

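```bash
python3 - <<'E'
from h import *
d=pickle.load(open('pics/top0.pkl','rb'))
f=lambda P:np.array(P,float)/6-.5+[175,128]
uv=f([[102,597],[717,525],[58,128],[655,58]]);W=np.array([[-200,150,40],[-200,-190,40],[75,150,40],[75,-190,40]])
r=least_squares(lambda p:(proj(d,c2w(p,W))-uv).ravel(),[600,50,0]);p=r.x;print('deck',p,r.fun.round(1))
g=unproj(d,f([[68,193],[665,125],[75,293],[672,222]]),40);print('mouth',g.round(1),w2c(p,g).round(1))
m=(g[:2]+g[2:])/2;print('mid',m.round(1),'yaw',np.arctan2(-(m[0]-m[1])[0],(m[0]-m[1])[1]))
q=unproj(d,f([[220,386],[478.5,360],[349,373]]),85);print('roller',q.round(1),w2c(p,q).round(1),np.linalg.norm(q[0]-q[1]))
s=unproj(d,f([[577,165],[592,165]]),73);print('buffer?',s.round(1),w2c(p,s).round(1))
s=unproj(d,f([[628,480]]),50);print('std',s.round(1))
E
python3 - <<'E'
import sys;sys.path.insert(0,'.')
from h import *
import os;os.chdir('.')
d=pickle.load(open('pics/side0.pkl','rb'))
p=[603,49,.0138]
f=8;x0,y0=220,145;im=cv2.resize(d['image'][y0:y0+75,x0:x0+100,::-1],None,fx=f,fy=f,interpolation=cv2.INTER_CUBIC)
def L(P,col):
    q=((proj(d,c2w(p,P))-[x0,y0]+.5)*f).astype(int);cv2.polylines(im,[q],False,col,1)
L([[75,150,40],[75,-190,40],[-200,-190,40],[-200,150,40],[75,150,40]],(0,0,255))
for x in(-31.5,0,31.5):L([[x,150,40],[x,-190,40]],(0,255,0))
cv2.imwrite('pics/c2.png',im)
E
```

```text
deck [6.01775029e+02 4.98181996e+01 1.08407975e-02] [-0.2  0.9  0.4  0.6 -0.1 -0.9 -0.1 -0.7]
mouth [[ 633.2  197.8   40. ]
 [ 636.2 -140.2   40. ]
 [ 575.   198.3   40. ]
 [ 579.5 -137.4   40. ]] [[  33.   147.6   40. ]
 [  32.4 -190.4   40. ]
 [ -25.2  148.7   40. ]
 [ -24.3 -186.9   40. ]]
mid [[ 604.1  198.    40. ]
 [ 607.8 -138.8   40. ]] yaw 0.01119629289006057
roller [[503.  118.8  85. ]
 [502.1 -20.8  85. ]
 [502.5  49.2  85. ]] [[ -98.1   70.    85. ]
 [-100.4  -69.5   85. ]
 [ -99.2    0.4   85. ]] 139.5795037783196
buffer? [[608.5 -86.5  73. ]
 [607.6 -94.7  73. ]] [[   5.2 -136.3   73. ]
 [   4.2 -144.5   73. ]]
std [[434.4 -95.2  50. ]]
```

View pics/c2.png

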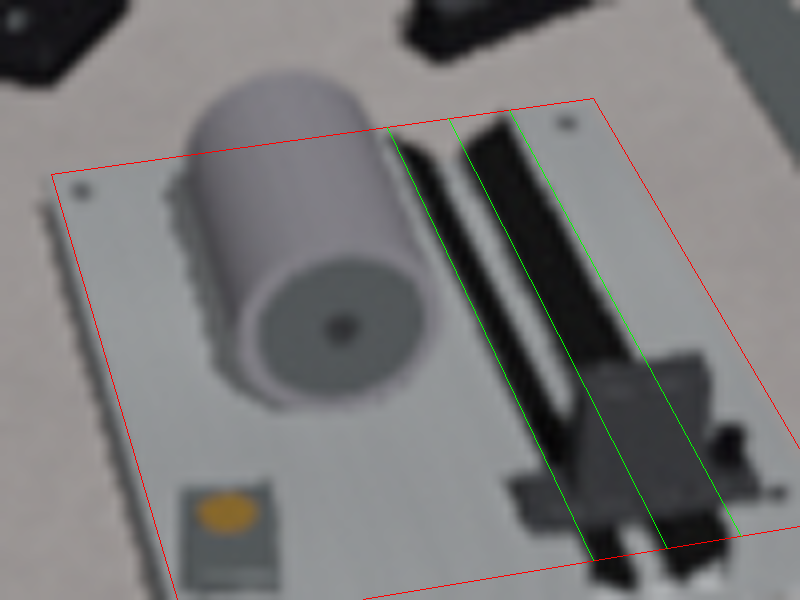

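The side view agrees with the cradle fit: origin about (602.5, 49.5), yaw 0.011. The roller is at cradle (-99, 0) and nearly aligned. The buffer face is around cradle y = -140. I'll turn the tool so the jaws lie along the groove, then move behind the roller.

>>> servo_tool(
  rows=[
    [1, 0, 0, 0, 0, 0, -7.3],
    [1, 0, 0, 0, 0, 0, -7.3],
    [1, 0, 0, 0, 0, 0, -7.3],
  ],
)

```text
clock: 0.4
position: [226.9, 582.0, 241.6]
ee_rot: [1.0, 0.008, -0.0, 0.001]
contact_force: [-0.1, -0.9, 0.1]
gripper_width: 85.4
```

>>> servo_tool(
  rows=[
    [1, 1.5, 4.4, 0, 0, 0, 0],
    [1, 1.5, 4.4, 0, 0, 0, 0],
    [1, 1.5, 4.4, 0, 0, 0, 0],
    [1, 1.5, 4.4, 0, 0, 0, 0],
    [1, 1.5, 4.4, 0, 0, 0, 0],
    [1, 1.5, 4.4, 0, 0, 0, 0],
    [1, 1.5, 4.4, 0, 0, 0, 0],
    [1, 1.5, 4.4, 0, 0, 0, 0],
    [1, 1.5, 4.4, 0, 0, 0, 0],
    [1, 1.5, 4.4, 0, 0, 0, 0],
    [1, 1.5, 4.4, 0, 0, 0, 0],
    [1, 1.5, 4.4, 0, 0, 0, 0],
  ],
)

```text
clock: 1.6
position: [412.5, 54.3, 242.3]
ee_rot: [1.0, 0.005, 0.0, -0.0]
contact_force: [-0.6, 1.2, 0.7]
gripper_width: 85.1
```

>>> servo_tool(
  rows=[
    [1, 0, 0, 0, 0, 0, 0],
    [1, 0, 0, 0, 0, 0, 0],
  ],
)

```text
clock: 1.8
position: [412.4, 55.0, 242.0]
ee_rot: [1.0, 0.004, -0.0, 0.0]
contact_force: [0.1, -0.2, 0.4]
gripper_width: 85.6
```

>>> servo_tool(
  rows=[
    [1, 0, 0.3, 3, 0, 0, 0],
    [1, 0, 0.2, 4, 0, 0, 0],
    [1, 0, 0, 4, 0, 0, 0],
    [1, 0, 0, 3, 0, 0, 0],
    [1, 0, 0, 1.5, 0, 0, 0],
    [1, 0, 0, 0.8, 0, 0, 0],
    [1, 0, 0, 0, 0, 0, 0],
  ],
)

```text
clock: 2.5
position: [412.1, 52.0, 78.6]
ee_rot: [1.0, 0.006, -0.001, 0.0]
contact_force: [-0.5, -0.5, 0.0]
gripper_width: 85.7
```

>>> servo_tool(
  rows=[
    [1, 0.5, 0, 0, 0, 0, 0],
    [1, 0.5, 0, 0, 0, 0, 0],
    [1, 0.5, 0, 0, 0, 0, 0],
    [1, 0.5, 0, 0, 0, 0, 0],
    [1, 0.3, 0, 0, 0, 0, 0],
    [1, 0.2, 0, 0, 0, 0, 0],
    [1, 0, 0, 0, 0, 0, 0],
  ],
)

```text
clock: 3.2
position: [437.8, 51.4, 79.3]
ee_rot: [1.0, 0.005, 0.0, -0.0]
contact_force: [0.8, 0.9, -0.2]
gripper_width: 85.6
```

```bash
python3 - <<'E'
from bench import *
from h import *
s=read_state();print(s['clock'],s['position'],s['contact_force'])
d=get_image("top");pickle.dump(d,open('pics/t1.pkl','wb'))
a=cv2.resize(d['image'][120:245,165:310,::-1],None,fx=4,fy=4,interpolation=cv2.INTER_CUBIC);cv2.imwrite('pics/t1.png',a)
E
```

```text
3.2 [437.83459493  51.39193042  79.30840712] [ 0.75502918  0.90034977 -0.15560695]
```

View pics/t1.png

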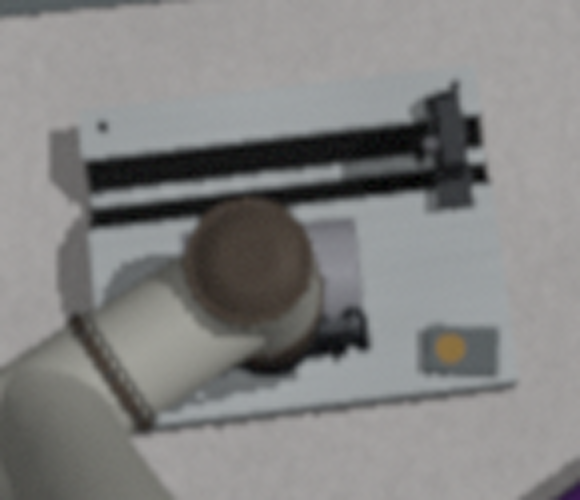

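The fingers are just behind the roller. I'll push slowly.

>>> servo_tool(
  rows=[
    [1, 0.3, 0, 0, 0, 0, 0],
    [1, 0.3, 0, 0, 0, 0, 0],
    [1, 0.3, 0, 0, 0, 0, 0],
    [1, 0.3, 0, 0, 0, 0, 0],
    [1, 0.3, 0, 0, 0, 0, 0],
    [1, 0.3, 0, 0, 0, 0, 0],
    [1, 0.3, 0, 0, 0, 0, 0],
    [1, 0.3, 0, 0, 0, 0, 0],
    [1, 0.3, 0, 0, 0, 0, 0],
    [1, 0.3, 0, 0, 0, 0, 0],
    [1, 0.3, 0, 0, 0, 0, 0],
    [1, 0.3, 0, 0, 0, 0, 0],
  ],
)

```text
clock: 4.45
position: [473.8, 51.8, 79.3]
ee_rot: [1.0, 0.005, -0.0, 0.0]
contact_force: [0.4, -0.0, 0.8]
gripper_width: 85.4
```

>>> servo_tool(
  rows=[
    [1, 0.3, 0, 0, 0, 0, 0],
    [1, 0.3, 0, 0, 0, 0, 0],
    [1, 0.3, 0, 0, 0, 0, 0],
    [1, 0.3, 0, 0, 0, 0, 0],
    [1, 0.3, 0, 0, 0, 0, 0],
    [1, 0.3, 0, 0, 0, 0, 0],
    [1, 0.3, 0, 0, 0, 0, 0],
  ],
)

```text
clock: 5.15
position: [494.8, 52.0, 79.3]
ee_rot: [1.0, 0.005, 0.0, -0.0]
contact_force: [-0.9, -0.3, -0.3]
gripper_width: 85.1
```

```bash
python3 - <<'E'
from bench import *
from h import *
s=read_state();print(s['clock'],s['position'],s['contact_force'])
d=get_image("side");pickle.dump(d,open('pics/s2.pkl','wb'))
a=cv2.resize(d['image'][120:235,205:330,::-1],None,fx=5,fy=5,interpolation=cv2.INTER_CUBIC);cv2.imwrite('pics/s2.png',a)
E
```

```text
5.15 [494.82848403  52.03927177  79.3140351 ] [-0.89840098 -0.3069251  -0.28008042]
```

View pics/s2.png

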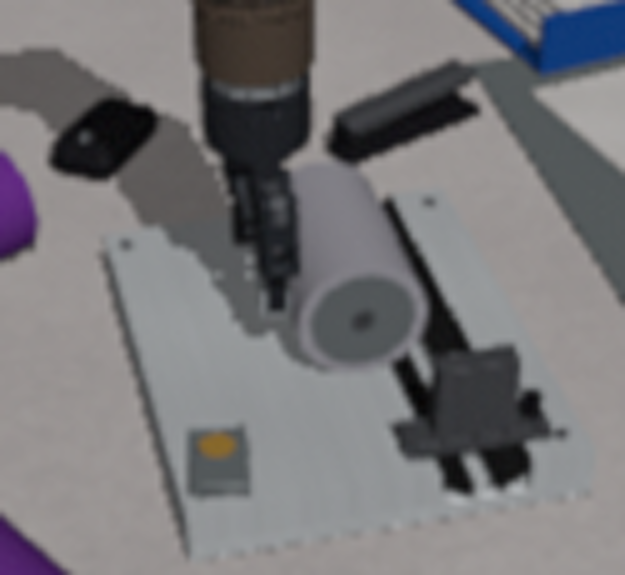

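The roller rolls ahead of the fingers, aligned, and its front end plug is at (363,320). I'll continue to the lip slowly.

>>> servo_tool(
  rows=[
    [1, 0.25, 0, 0, 0, 0, 0],
    [1, 0.25, 0, 0, 0, 0, 0],
    [1, 0.25, 0, 0, 0, 0, 0],
    [1, 0.25, 0, 0, 0, 0, 0],
    [1, 0.25, 0, 0, 0, 0, 0],
    [1, 0.25, 0, 0, 0, 0, 0],
    [1, 0.25, 0, 0, 0, 0, 0],
    [1, 0.25, 0, 0, 0, 0, 0],
    [1, 0, 0, 0, 0, 0, 0],
    [1, 0, 0, 0, 0, 0, 0],
    [1, 0, 0, 0, 0, 0, 0],
    [1, 0, 0, 0, 0, 0, 0],
  ],
)

```text
clock: 6.4
position: [514.5, 52.2, 79.3]
ee_rot: [1.0, 0.005, -0.0, 0.0]
contact_force: [0.3, -0.9, -0.4]
gripper_width: 85.4
```

```bash
python3 - <<'E'
from bench import *
from h import *
s=read_state();print(s['clock'],s['position'],s['contact_force'])
d=get_image("side");pickle.dump(d,open('pics/s3.pkl','wb'))
a=cv2.resize(d['image'][120:235,205:330,::-1],None,fx=5,fy=5,interpolation=cv2.INTER_CUBIC);cv2.imwrite('pics/s3.png',a)
E
```

```text
6.4 [514.47456674  52.24525955  79.30140641] [ 0.25218662 -0.91186407 -0.42817351]
```

View pics/s3.png

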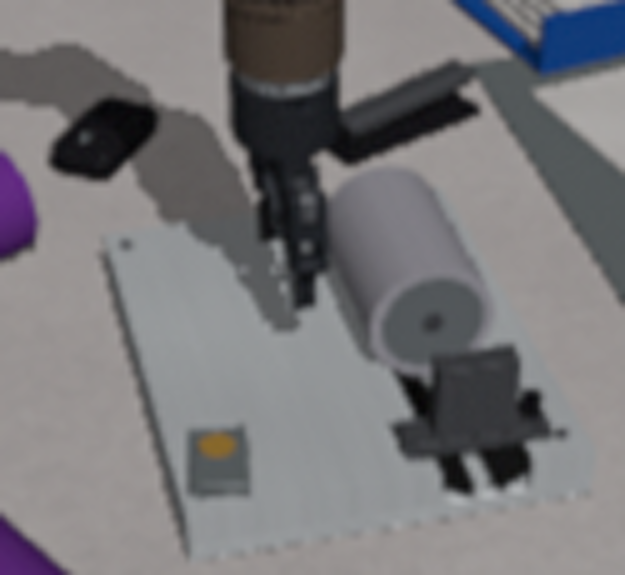

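The roller has settled in the groove. I'll retreat and measure where it lies.

>>> servo_tool(
  rows=[
    [1, -1.5, 0, 0, 0, 0, 0],
    [1, -1.5, 0, 0, 0, 0, 0],
    [0, 0, 0, -4, 0, 0, 0],
    [0, 0, 0, -4, 0, 0, 0],
    [0, 0, -2, -2, 0, 0, 0],
    [0, 0, -4, 0, 0, 0, 0],
    [0, 0, -4, 0, 0, 0, 0],
    [0, 0, -3, 0, 0, 0, 0],
    [0, 0, 0, 0, 0, 0, 0],
  ],
)

```text
clock: 7.35
position: [483.5, 185.0, 179.5]
ee_rot: [1.0, 0.007, 0.001, -0.0]
contact_force: [-0.5, -0.2, -0.7]
gripper_width: 0.2
```

```bash
python3 - <<'E'
from bench import *
from h import *
s=read_state();print(s['clock'],s['position'],s['ee_rot'],s['gripper_width'])
p=[602.5,49.5,.011]
d=pickle.load(open('pics/s3.pkl','rb'))
q=unproj(d,np.array([[433,320.]])/5-.4+[205,120],73);print('end plug centre',q,w2c(p,q))
d=get_image("top");pickle.dump(d,open('pics/t4.pkl','wb'))
a=cv2.resize(d['image'][120:245,165:310,::-1],None,fx=5,fy=5,interpolation=cv2.INTER_CUBIC);cv2.imwrite('pics/t4.png',a)
E
```

```text
7.35 [483.48282998 184.96657382 179.48616917] [ 9.99973627e-01  7.22206140e-03  6.24210642e-04 -4.44535542e-04] 0.1506768016786077
end plug centre [[600.79509535 -18.09680059  73.        ]] [[ -2.44835132 -67.57395745  73.        ]]
```

View pics/t4.png

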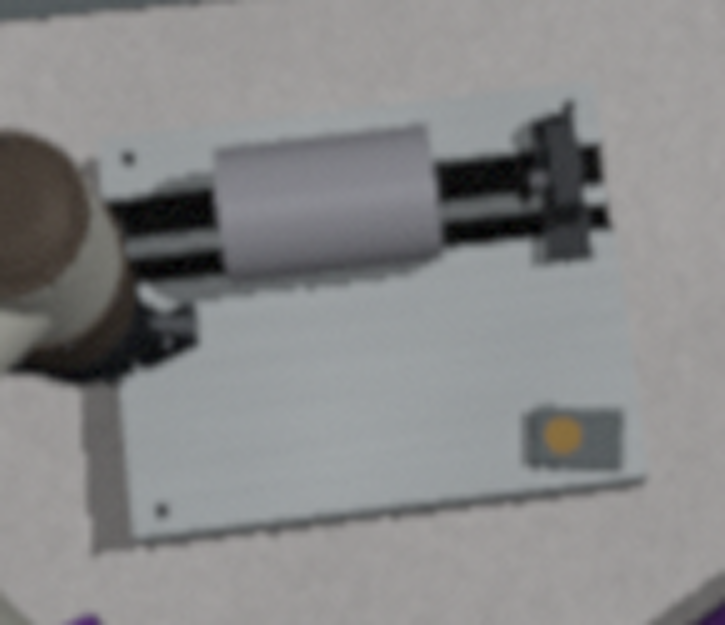

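The roller lies in line at (327,203), with a gap of about 60–65 mm to the buffer at around (527,180). I'll move to its +y end.

>>> servo_tool(
  rows=[
    [0, 4, 0, 0, 0, 0, 0],
    [0, 4, 0, 0, 0, 0, 0],
    [0, 3.8, 0, 0, 0, 0, 0],
    [0, 0, 0, 4, 0, 0, 0],
    [0, 0, 0, 4, 0, 0, 0],
    [0, 0, 0, 2, 0, 0, 0],
    [0, 0, 0, 1, 0, 0, 0],
    [0, 0, 1.5, 0, 0, 0, 0],
    [0, 0, 1.5, 0, 0, 0, 0],
    [0, 0, 0.5, 0, 0, 0, 0],
    [0, 0, 0, 0, 0, 0, 0],
    [0, 0, 0, 0, 0, 0, 0],
  ],
)

```text
clock: 8.6
position: [602.9, 148.3, 71.4]
ee_rot: [1.0, 0.005, 0.002, -0.001]
contact_force: [0.3, 3.1, 4.7]
gripper_width: -0.1
```

>>> servo_tool(
  rows=[
    [0, 0, 0.2, 0, 0, 0, 0],
    [0, 0, 0.2, 0, 0, 0, 0],
    [0, 0, 0.2, 0, 0, 0, 0],
    [0, 0, 0.2, 0, 0, 0, 0],
    [0, 0, 0.2, 0, 0, 0, 0],
    [0, 0, 0.2, 0, 0, 0, 0],
    [0, 0, 0.2, 0, 0, 0, 0],
    [0, 0, 0.2, 0, 0, 0, 0],
  ],
)

```text
clock: 9.4
position: [603.2, 134.3, 70.9]
ee_rot: [1.0, 0.006, 0.002, -0.001]
contact_force: [-1.0, 7.1, 6.2]
gripper_width: 0.1
```

>>> servo_tool(
  rows=[
    [0, 0, 0.3, 0, 0, 0, 0],
    [0, 0, 0.3, 0, 0, 0, 0],
    [0, 0, 0.3, 0, 0, 0, 0],
    [0, 0, 0.3, 0, 0, 0, 0],
  ],
)

```text
clock: 9.8
position: [603.3, 122.2, 70.9]
ee_rot: [1.0, 0.006, 0.002, -0.001]
contact_force: [-0.3, 6.9, 5.5]
gripper_width: 0.1
```

>>> servo_tool(
  rows=[
    [0, 0, 0.3, 0, 0, 0, 0],
    [0, 0, 0.3, 0, 0, 0, 0],
    [0, 0, 0.3, 0, 0, 0, 0],
    [0, 0, 0.3, 0, 0, 0, 0],
  ],
)

```text
clock: 10.2
position: [603.5, 110.2, 70.9]
ee_rot: [1.0, 0.006, 0.002, -0.001]
contact_force: [-0.6, 7.7, 5.3]
gripper_width: -0.1
```

Contact came early, with an upward force, so the knuckles are riding on the roller's top rim. I'll back off, raise the tool about 24 mm so that only the fingers touch the end face, and push again.

>>> servo_tool(
  rows=[
    [0, 0, -0.5, 0, 0, 0, 0],
    [0, 0, -1, 0, 0, 0, 0],
    [0, 0, 0, -1.2, 0, 0, 0],
    [0, 0, 0, -1.2, 0, 0, 0],
    [0, 0, 0.5, 0, 0, 0, 0],
    [0, 0, 0.5, 0, 0, 0, 0],
    [0, 0, 0.3, 0, 0, 0, 0],
    [0, 0, 0, 0, 0, 0, 0],
    [0, 0, 0, 0, 0, 0, 0],
  ],
)

```text
clock: 11.1
position: [601.8, 109.8, 93.0]
ee_rot: [1.0, 0.005, -0.0, 0.0]
contact_force: [0.5, 0.0, 0.1]
gripper_width: -0.1
```

>>> servo_tool(
  rows=[
    [0, 0, 0.2, 0, 0, 0, 0],
    [0, 0, 0.2, 0, 0, 0, 0],
    [0, 0, 0.2, 0, 0, 0, 0],
  ],
)

```text
clock: 11.4
position: [602.0, 104.1, 93.2]
ee_rot: [1.0, 0.005, -0.0, 0.0]
contact_force: [0.5, -0.2, -0.4]
gripper_width: -0.0
```

>>> servo_tool(
  rows=[
    [0, 0, 0.2, 0, 0, 0, 0],
    [0, 0, 0.2, 0, 0, 0, 0],
    [0, 0, 0.2, 0, 0, 0, 0],
  ],
)

```text
clock: 11.7
position: [602.1, 98.0, 93.3]
ee_rot: [1.0, 0.005, 0.0, -0.0]
contact_force: [-0.6, 0.3, 0.1]
gripper_width: -0.1
```

>>> servo_tool(
  rows=[
    [0, 0, 0.2, 0, 0, 0, 0],
    [0, 0, 0.2, 0, 0, 0, 0],
    [0, 0, 0.2, 0, 0, 0, 0],
  ],
)

```text
clock: 12.0
position: [602.2, 92.0, 93.3]
ee_rot: [1.0, 0.005, -0.0, 0.0]
contact_force: [-0.2, 0.1, 0.0]
gripper_width: 0.3
```

```bash
python3 - <<'E'
from bench import *
from h import *
d=get_image("side");pickle.dump(d,open('pics/s5.pkl','wb'))
a=cv2.resize(d['image'][130:230,230:330,::-1],None,fx=6,fy=6,interpolation=cv2.INTER_CUBIC);cv2.imwrite('pics/s5.png',a)
E
```

```text
(no output)
```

View pics/s5.png

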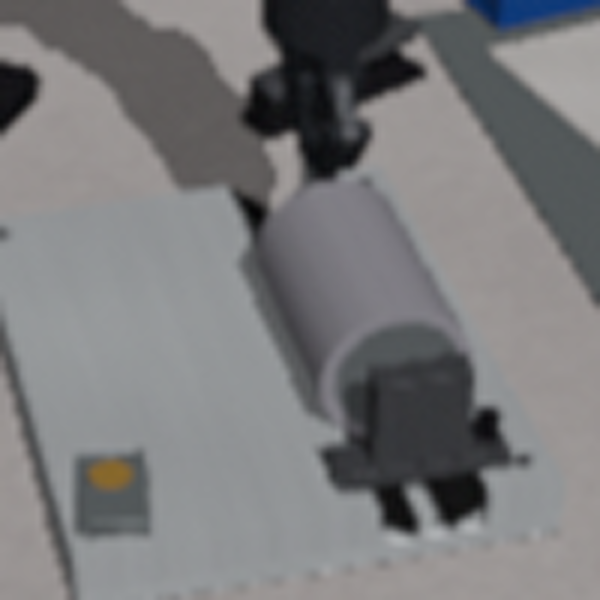

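The roller is still in line and not yet at the stop, with the fingers just short of its far end. I'll keep feeling forward.

>>> servo_tool(
  rows=[
    [0, 0, 0.15, 0, 0, 0, 0],
    [0, 0, 0.15, 0, 0, 0, 0],
    [0, 0, 0.15, 0, 0, 0, 0],
  ],
)

```text
clock: 12.35
position: [602.2, 87.6, 93.3]
ee_rot: [1.0, 0.005, -0.0, 0.0]
contact_force: [0.6, 0.4, 0.1]
gripper_width: -0.0
```

>>> servo_tool(
  rows=[
    [0, 0, 0.15, 0, 0, 0, 0],
    [0, 0, 0.15, 0, 0, 0, 0],
  ],
)

```text
clock: 12.55
position: [602.5, 85.2, 93.5]
ee_rot: [1.0, 0.005, 0.0, -0.001]
contact_force: [-0.4, 4.4, 0.2]
gripper_width: -0.3
```

>>> servo_tool(
  rows=[
    [0, 0, 0.15, 0, 0, 0, 0],
    [0, 0, 0.15, 0, 0, 0, 0],
  ],
)

```text
clock: 12.75
position: [602.5, 82.2, 93.4]
ee_rot: [1.0, 0.005, 0.0, -0.0]
contact_force: [0.2, 3.9, -0.1]
gripper_width: 0.0
```

>>> servo_tool(
  rows=[
    [0, 0, 0.15, 0, 0, 0, 0],
    [0, 0, 0.15, 0, 0, 0, 0],
  ],
)

```text
clock: 12.95
position: [602.5, 78.8, 93.4]
ee_rot: [1.0, 0.005, 0.0, -0.0]
contact_force: [0.2, 3.9, 1.5]
gripper_width: -0.1
```

>>> servo_tool(
  rows=[
    [0, 0, 0.15, 0, 0, 0, 0],
    [0, 0, 0.15, 0, 0, 0, 0],
  ],
)

```text
clock: 13.15
position: [602.5, 75.8, 93.4]
ee_rot: [1.0, 0.005, 0.0, -0.0]
contact_force: [-1.4, 5.1, 0.4]
gripper_width: -0.2
```

>>> servo_tool(
  rows=[
    [0, 0, 0.15, 0, 0, 0, 0],
    [0, 0, 0.15, 0, 0, 0, 0],
  ],
)

```text
clock: 13.35
position: [602.8, 73.6, 93.5]
ee_rot: [1.0, 0.005, 0.001, -0.001]
contact_force: [0.3, 7.6, 1.1]
gripper_width: -0.0
```

>>> servo_tool(
  rows=[
    [0, 0, 0.1, 0, 0, 0, 0],
    [0, 0, 0.1, 0, 0, 0, 0],
  ],
)

```text
clock: 13.55
position: [603.0, 72.2, 93.7]
ee_rot: [1.0, 0.005, 0.001, -0.001]
contact_force: [0.5, 10.8, 1.5]
gripper_width: -0.5
```

>>> servo_tool(
  rows=[
    [0, 0, 0.1, 0, 0, 0, 0],
    [0, 0, 0.1, 0, 0, 0, 0],
  ],
)

```text
clock: 13.75
position: [603.2, 70.8, 93.8]
ee_rot: [1.0, 0.005, 0.001, -0.002]
contact_force: [-1.5, 11.4, 1.2]
gripper_width: -0.1
```

The force rose from about 4 to 11 N over about 5 mm, so the buffer is pressed in 4–5 mm. I'll ease back.

>>> servo_tool(
  rows=[
    [0, 0, -0.1, 0, 0, 0, 0],
    [0, 0, 0, 0, 0, 0, 0],
    [0, 0, 0, 0, 0, 0, 0],
  ],
)

```text
clock: 14.05
position: [602.7, 71.1, 93.5]
ee_rot: [1.0, 0.005, 0.001, -0.001]
contact_force: [-0.7, 9.0, 0.1]
gripper_width: 0.2
```

>>> servo_tool(
  rows=[
    [0, 0, -0.1, 0, 0, 0, 0],
    [0, 0, -0.05, 0, 0, 0, 0],
    [0, 0, 0, 0, 0, 0, 0],
  ],
)

```text
clock: 14.35
position: [602.5, 71.4, 93.3]
ee_rot: [1.0, 0.005, 0.0, -0.0]
contact_force: [0.6, 5.2, 0.6]
gripper_width: 0.1
```

>>> servo_tool(
  rows=[
    [0, 0, -0.05, 0, 0, 0, 0],
    [0, 0, -0.05, 0, 0, 0, 0],
    [0, 0, -0.05, 0, 0, 0, 0],
    [0, 0, 0, 0, 0, 0, 0],
  ],
)

```text
clock: 14.75
position: [602.4, 72.4, 93.3]
ee_rot: [1.0, 0.005, 0.0, 0.0]
contact_force: [0.7, 1.9, -0.4]
gripper_width: -0.5
```

>>> servo_tool(
  rows=[
    [0, 0, -0.05, 0, 0, 0, 0],
    [0, 0, -0.05, 0, 0, 0, 0],
    [0, 0, -0.05, 0, 0, 0, 0],
    [0, 0, -0.05, 0, 0, 0, 0],
    [0, 0, 0, 0, 0, 0, 0],
  ],
)

```text
clock: 15.25
position: [601.8, 74.3, 93.1]
ee_rot: [1.0, 0.005, -0.001, 0.0]
contact_force: [0.6, -0.6, -0.0]
gripper_width: 0.0
```

>>> servo_tool(
  rows=[
    [0, 0, -0.1, 0, 0, 0, 0],
    [0, 0, -0.2, 0, 0, 0, 0],
    [0, 0, -0.5, 0, 0, 0, 0],
    [0, 0, -1, 0, 0, 0, 0],
    [0, 0, -2, 0, 0, 0, 0],
    [0, 0, -3, 0, 0, 0, 0],
    [0, 0, -2, -2, 0, 0, 0],
    [0, 0, -2, -3, 0, 0, 0],
    [0, 0, 0, 0, 0, 0, 0],
    [0, 0, 0, 0, 0, 0, 0],
  ],
)

```text
clock: 16.25
position: [601.2, 184.1, 144.0]
ee_rot: [1.0, 0.006, 0.001, -0.001]
contact_force: [-0.0, -0.3, 0.1]
gripper_width: 0.3
```

```bash
python3 - <<'E'
from bench import *
from h import *
d=get_image("top");pickle.dump(d,open('pics/t6.pkl','wb'))
e=get_image("side");pickle.dump(e,open('pics/s6.pkl','wb'))
a=cv2.resize(d['image'][130:190,195:290,::-1],None,fx=8,fy=8,interpolation=cv2.INTER_CUBIC)[:300,:760]
b=cv2.resize(e['image'][150:225,255:350,::-1],None,fx=8,fy=8,interpolation=cv2.INTER_CUBIC)[100:400,:760]
cv2.imwrite('pics/f6.png',np.vstack([a,b]))
s=read_state();print(s['clock'],s['position'],s['contact_force'])
E
```

```text
16.35 [600.42909053 182.55801872 142.43728525] [-0.43258824  0.2234029  -0.34695876]
```

View pics/f6.png

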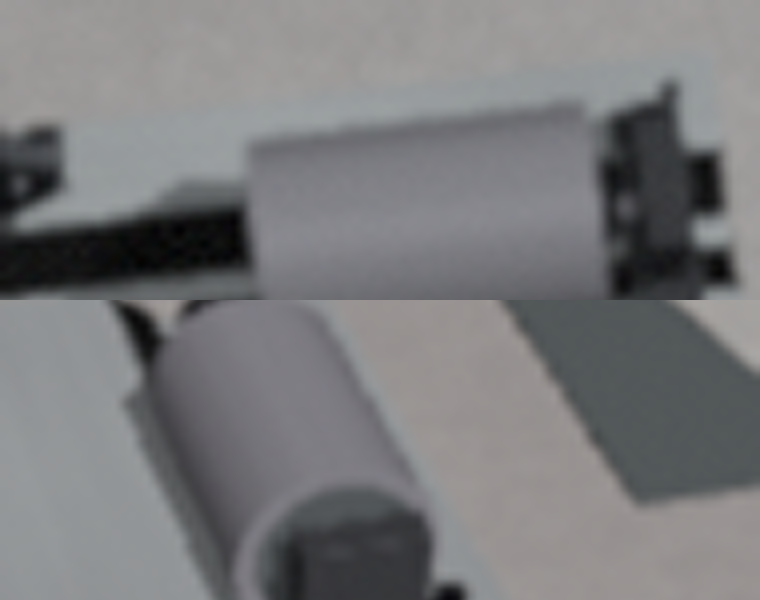

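```bash
python3 -c "
from bench import *
print(job_done())"
```

```text
the job is handed in; nothing more can be done
None
```

The roller is lying in the V groove against the stop with the buffer still pressed, and I handed the job in at about 16.4 s of the 51 s allowed. `job_done()` reports no verdict, so I can't confirm it passed.

- **Rolling in:** I rolled it slowly across the deck with the open fingers. It dropped into the groove, and pictures showed it in line and about 60 mm clear of the buffer.
- **First push along the groove:** The gripper's knuckles caught the roller's top rim, at about 8 N along the groove and 5 N upward. I backed off, raised the tool about 22 mm and pushed again on the end face.
- **Pressing the buffer:** Sliding took about 4 N. The force then rose to about 11 N over roughly 5 mm, which means the buffer was pressed in about 4–5 mm at most.
- **Easing off:** The fingers lost contact within about 4 mm of backing off. From the sliding force and the buffer spring, I estimate it is still pressed in 2–3 mm.

**Last checks:** The final picture showed the roller in line in the groove and against the stop. The tool was about 110 mm away from its pushing position, with the force reading near zero. The buffer depth is worked out from forces and positions, not read directly. I did not measure the other objects again after moving, but the arm felt no contact beyond those described.

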